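Fill a gift tin with chestnuts and close it

TASK

Pick up the white tub and tip it over the gold tin so that all eight chestnuts pour into the tin, and stand the tub upright on the bench again. Close the tin with its gold lid, without forcing it: it must lie flat and fully home in the recess of the tin's rim. Leave the jar, the bowl and the roll of tape where they are.

Things in the scene. Friction and masses are not known exactly. Their poses are not given: they have to be found in the camera images.
- tin: Open gold gift tin, fixed in a low steel nest. Outside 160 x 120 mm, rim 81 mm above the bench, walls 6 mm. Origin on the bench under its centre, x along the 160 mm side, z up. At the mouth a lid recess 148 x 108 mm, 12 mm deep, ends on a 5 mm wide ledge all round; opening inside the ledge 138 x 98 mm; inner floor 58 mm below the ledge.
- tin_seat (a point): Centre of the recess at the height of the ledge (69 mm above the bench, 12 mm below the rim): the middle of the lid's underside belongs here. Axes as the tin's.
- tin_floor (a point): Centre of the tin's inner floor, 11 mm above the bench. Axes as the tin's.
- lid: Gold lid lying on the bench, handle up: plate 146 x 106 x 10 mm (1 mm play all round in the recess, either way round), 0.22 kg. Origin at the centre of its underside, x along the 146 mm side, z up. Yellow handle on top: bar 90 mm long (x), 22 mm wide (y), 24 to 46 mm above the underside, centred, a post at each end.
- tub: White open tub holding the chestnuts, 0.15 kg empty. Origin at the centre of its underside, z up, x lengthwise. Flat upright sides 66 mm apart outside (y), 75 mm high, a yellow patch amid each to hold it by. Base 54 mm long; both ends (+x, -x) flare out 18 deg to a pouring lip 67 mm above the base, 50 mm from the centre. Walls 3 mm, floor 5 mm.
- nut1: Brown chestnut, an egg shape 24 mm thick and 27 mm long, 13 g. Origin at its centre.
- nut2: Brown chestnut, an egg shape 24 mm thick and 27 mm long, 13 g. Origin at its centre.
- nut3: Brown chestnut, an egg shape 24 mm thick and 27 mm long, 13 g. Origin at its centre.
- nut4: Brown chestnut, an egg shape 24 mm thick and 27 mm long, 13 g. Origin at its centre.
- nut5: Brown chestnut, an egg shape 24 mm thick and 27 mm long, 13 g. Origin at its centre.
- nut6: Brown chestnut, an egg shape 24 mm thick and 27 mm long, 13 g. Origin at its centre.
- nut7: Brown chestnut, an egg shape 24 mm thick and 27 mm long, 13 g. Origin at its centre.
- nut8: Brown chestnut, an egg shape 24 mm thick and 27 mm long, 13 g. Origin at its centre.
- jar: Bystander: jar with red cap, 76 mm wide, 110 mm high; origin at the centre of its underside.
- bowl: Bystander: steel bowl, 120 mm wide, 55 mm high; origin at the centre of its underside.
- tape: Bystander: roll of brown packing tape lying flat, 110 mm wide, 48 mm high; origin at the centre of its underside.

How it is judged:
By the outcome, as a careful person would: the job done as asked, in the order asked, and still so for the second after the job is handed in, with the robot touching nothing.
It also fails if it takes over 72 s, if anything falls off the work surface, if the arm or the gripper's body presses on something with over 40 N, if the wrist force passes 120 N, or if a joint passes its speed limit or range.

ROBOT

A 6-joint arm with a two-finger parallel gripper is mounted at the origin on the work surface. World frame = base frame: x ahead of the robot, y to its left, z up, the work surface at z = 0. Lengths are in m, angles in rad, forces in N, time in s.
With the tool pointing down it reaches from about 0.3 to 0.95 m from the base axis. Payload 3.1 kg.
Tool frame: the origin (TCP) lies at the centre of the arm's flange, where the gripper is bolted on; the fingertips stand 173 mm ahead of it and the grasp point (between the pads) lies 155 mm ahead of it; z points along the fingers, y is the line along which they close (so a half turn about z gives the same grasp; the last joint's range is limited). The gripper opens to 85 mm and grips with 20 to 120 N. Pads are 22 mm wide; open, the fingers measure 114 mm over their backs; the gripper's body (76 mm by 85 mm) begins 54 mm behind the grasp point. The pads swing forward as they close: fully open they stand 13 mm farther back than shut.
Start: joints at [-1.319, 0.308, 1.634, -0, 1.2, -0.07], TCP at [0.198, -0.593, 0.405] pointing down, gripper open.
Joint ranges: [-3.06, 3.06], [-0.79, 1.96], [0.05, 2.63], [-1.19, 4.34], [0.05, 2.64], [-2.94, 2.94]. Speed limits (rad/s): [2.79, 2.79, 3.14, 3.14, 3.14, 3.14].

INTERFACE

Orientations are given as [roll, pitch, yaw] about the fixed x, y, z axes, in that order (R = Rz(yaw) Ry(pitch) Rx(roll)).
In Python, from rig import manip gives the robot as it stands. The module is installed in compiled form; this text tells all that it offers.
- The arm moves only by the shell command python3 -m crank 'ROWS' [FORCE]. ROWS is JSON, a list of rows, each an object with "fingers": the opening, from -1 (shut) to 1 (fully open); "delta_pos": the shift along the tool's x, y, z normalised to -1 to 1, where 1 is 0.2 m, a list of three; "delta_rot": the turn, a rotation vector about the tool's x, y, z normalised to -1 to 1, where 1 is pi/2 rad, a list of three. In form: [{"fingers": fingers, "delta_pos": [x, y, z], "delta_rot": [ax, ay, az]}, ...]. A call has 1 to 20 rows; each row is the pose to reach, as a shift and turn from the pose commanded when the call began, along the tool's axes at that moment; what a row does not reach only later rows make up. A row lasts 1/10 s, in which the tool goes at most 50 mm and 8.59 degrees, less where a joint would pass 70% of its speed; a pose out of reach is approached as far as the arm can. A call with a number of a shift or a turn outside -1 to 1 is refused whole. A call with a gripper value outside its range is refused whole. The fingers move at their own pace and stop on an object; FORCE is the grip in N (left out, the last holds). Time passes only in rows, so rows that repeat a pose let the fingers close. It gives the time, the measured TCP pose, the force, the opening and the grip force at its end, in the units of the state.
- manip.read_state(): the state, without advancing time (a new reading comes with each control period).
- manip.read_camera(name): name is "side" or "top" or "wrist"; returns (picture, depth): 480x640x3 uint8, red, green, blue; 480x640 float32, m along the optical axis (not along the pixel's ray), 0 where there is no reading.
- manip.camera_params(name): a dict with "fx", "fy", "cx", "cy" (pixels), "world_to_cam" (4x4, takes a point from world to camera coordinates); the wrist camera has in their place "tool_from_camera" (4x4, takes a point from camera to tool coordinates, whose origin is the TCP and whose axes are the flange's). Camera axes: x right, y down, z forward; pixel columns grow to the right and rows downward; lengths in m; the calibration is good to about 2 mm. A picture is of the moment at which its call begins: read the wrist's pose just before it. camera_params takes no time and is no camera call.
- manip.sign_off(): hands the job in; it is judged then, once.
The state is a dict: "clock": time; "joint_positions": joint angles; "qvel": joint speeds; "effort": joint torques, N m; "position": TCP position; "eef_rot": TCP orientation; "force": force on the tool from outside, world axes, zero at the start; "torque": the same for the moment, N m; "opening": opening from 0.0 (shut) to 1.0 (fully open); "grasp_force": force on a finger pad.
Only numpy, scipy, OpenCV 4.12 (cv2) and the standard library are available. Lean on these libraries where they do the work, as an engineer would, in place of code of your own. Each camera call takes 0.05 s, during which the arm holds its last target. There are 200 camera calls.

## Working session

There is one attempt and no reset: what is moved stays moved. The work goes in short steps, Python scripts to look and compute and a shell command to move; the robot and the scene stay as the last step left them, time stands still between calls to the robot, and variables do not carry over. Pictures are saved under pics/ and viewed, at most 10 in all, crops included, and the job is handed in when it is done.

```bash
mkdir -p pics; python3 - <<'E'
from rig import manip
import cv2,numpy as np
s=manip.read_state();print({k:np.round(v,3).tolist() for k,v in s.items()})
ims=[]
for n in("top","side"):
    im,d=manip.read_camera(n);np.savez(f"{n}0.npz",im=im,d=d)
    p=manip.camera_params(n);print(n,p['fx'],p['cx'],p['cy'],np.round(p['world_to_cam'],3).tolist(),(d>0).mean())
    cv2.imwrite(f"pics/{n}0.png",im[:,:,::-1])
p=manip.camera_params("wrist");print(p)
E
```

```text
{'clock': 0.0, 'joint_positions': [-1.319, 0.309, 1.635, 0.0, 1.2, -0.07], 'qvel': [-0.002, -0.0, -0.002, -0.001, 0.002, 0.001], 'effort': [0.001, -41.525, -27.666, -0.0, 0.01, -0.0], 'position': [0.198, -0.592, 0.403], 'eef_rot': [-3.139, -0.0, 0.322], 'force': [0.545, 0.219, -0.086], 'torque': [0.025, 0.011, -0.02], 'grasp_force': 0.0, 'opening': 0.999}
top 494.0022587694783 316.7818236705741 242.48935718598716 [[-0.029, -0.999, -0.036, 0.044], [-0.996, 0.032, -0.082, 0.637], [0.083, 0.034, -0.996, 0.905], [0.0, 0.0, 0.0, 1.0]] 0.995986328125
side 453.13756755783936 321.05297378751857 232.20859028128413 [[-0.875, -0.484, 0.003, 0.542], [-0.35, 0.628, -0.695, 0.257], [0.335, -0.609, -0.719, 0.771], [0.0, 0.0, 0.0, 1.0]] 0.9961328125
{'fx': 348.86955490401334, 'fy': 348.86955490401334, 'cx': 318.63258468893184, 'cy': 241.1047171007019, 'tool_from_camera': array([[ 2.49761975e-04, -9.46295184e-01, -3.23303824e-01,
         8.35321870e-02],
       [ 9.99999696e-01, -2.50956597e-06,  7.79875369e-04,
         7.60388419e-04],
       [-7.38803658e-04, -3.23303921e-01,  9.46294895e-01,
         3.16750072e-02],
       [ 0.00000000e+00,  0.00000000e+00,  0.00000000e+00,
         1.00000000e+00]])}
```

View pics/top0.png

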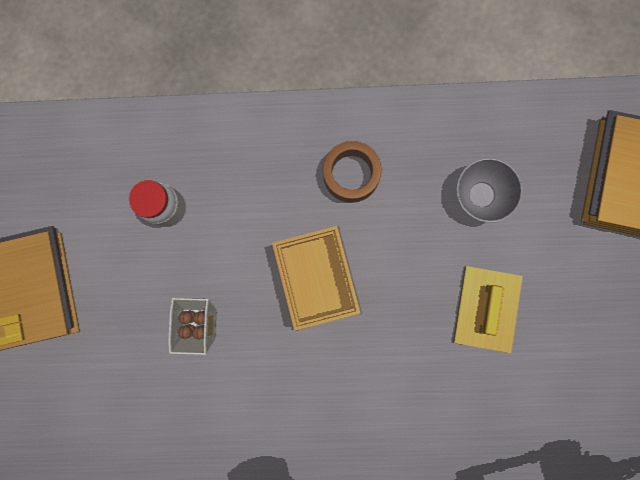

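View pics/side0.png

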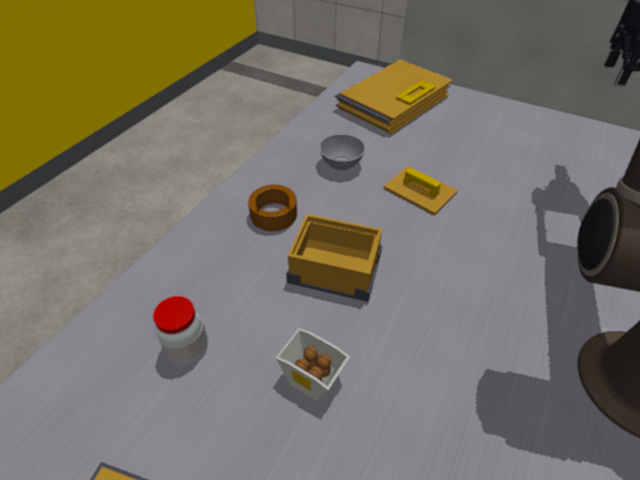

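Top view: tub at about (190,326), tin (316,278), lid (488,310) with its handle along the image's vertical, jar (150,200), tape (352,171), bowl (489,190). The side view agrees. I measure by colour mask, with rays cast onto planes at known heights.

```bash
cat > h.py <<'E'
import numpy as np,cv2
from rig import manip
from scipy.spatial.transform import Rotation as R
def cloud(d,p,T=None):
    v,u=np.mgrid[:480,:640]
    c=np.stack([(u-p['cx'])/p['fx']*d,(v-p['cy'])/p['fy']*d,d],-1)
    if T is None: T=np.linalg.inv(p['world_to_cam'])
    return c@T[:3,:3].T+T[:3,3]
def rect(P):
    c,s,a=cv2.minAreaRect((P[:,:2]*1000).astype(np.float32))
    if s[0]<s[1]: s=s[::-1];a+=90
    a=(a+90)%180-90
    return np.round(c,1),np.round(s,1),round(a,1)
def wristT(s):
    T=np.eye(4);T[:3,:3]=R.from_euler('xyz',s['eef_rot']).as_matrix();T[:3,3]=s['position'];return T
def big(m):
    n,l,st,_=cv2.connectedComponentsWithStats(m.astype(np.uint8));return l==1+st[1:,4].argmax()
E
python3 - <<'E'
from h import *
for n in("top","side"):
    f=np.load(n+"0.npz");p=manip.camera_params(n);W=cloud(f['d'],p);hsv=cv2.cvtColor(f['im'],cv2.COLOR_RGB2HSV)
    x,y,z=W[...,0],W[...,1],W[...,2]
    fl=(abs(z)<.02)&(hsv[...,1]<40)&(x>.2)&(x<.7)&(abs(y)<.5);print(n,"bench",np.median(z[fl]),z[fl].std())
    def rep(nm,X,Y,r,lo,hi,ex=True):
        m=(np.hypot(x-X,y-Y)<r)&(z>lo)&(z<hi)&ex
        if m.sum()<20: print(nm,m.sum());return
        m=big(m);print(nm,m.sum(),rect(W[m]),np.median(z[m]).round(4),np.percentile(z[m],98).round(4))
    def px(u,v,zz):
        Ti=np.linalg.inv(p['world_to_cam']);r=Ti[:3,:3]@[(u-p['cx'])/p['fx'],(v-p['cy'])/p['fy'],1];return Ti[:3,3]+r*(zz-Ti[2,3])/r[2]
    f0=np.load("top0.npz");W0=cloud(f0['d'],manip.camera_params('top'))
    at=lambda u,v:W0[v,u,:2]
    rep("tub",*at(190,326),.1,.062,.09);rep("tin",*at(316,278),.12,.074,.095)
    rep("lid",*at(475,310),.11,.004,.018,hsv[...,1]>90);rep("handle",*at(494,310),.1,.036,.056)
    rep("jar",*at(150,200),.08,.09,.13);rep("bowl",*at(489,200),.1,.045,.07);rep("tape",*at(352,171),.1,.038,.06)
    print([np.round(at(*q),3) for q in((190,326),(316,278),(494,310))])
E
```

```text
top bench 0.00046927230051213575 0.0018924344712142375
tub 570 (array([491.6, 258.3]), array([99. , 67.5]), -3.3) 0.0689 0.0772
tin 1104 (array([571.5,  27.4]), array([160.5, 120. ]), 13.1) 0.0813 0.0845
lid 3754 (array([ 504. , -292.3]), array([145.9, 108. ]), -11.7) 0.0106 0.0143
handle 667 (array([ 504.2, -291.6]), array([89.8, 23. ]), -11.4) 0.0462 0.0495
jar 1180 (array([718.3, 317.5]), array([65.5, 65.1]), 87.6) 0.1097 0.1128
bowl 786 (array([ 721.9, -293. ]), array([118.7, 117.8]), -25.9) 0.0538 0.0584
tape 1489 (array([770.3, -44.4]), array([108.8, 106.2]), -2.2) 0.0481 0.0515
[array([0.488, 0.268]), array([0.571, 0.029]), array([ 0.504, -0.293])]
side bench -0.0001228033724757216 0.0016493763052255145
tub 769 (array([491.5, 260. ]), array([99.5, 67.7]), -3.2) 0.0686 0.0761
tin 1040 (array([570.2,  28.6]), array([161.2, 123.9]), 13.4) 0.0803 0.0834
lid 1307 (array([ 502. , -290.6]), array([148.9, 110.9]), -12.8) 0.01 0.0133
handle 315 (array([ 501.8, -288.5]), array([89.7, 24.7]), -10.6) 0.045 0.0483
jar 1325 (array([717.1, 319.3]), array([66.1, 65.6]), -85.6) 0.1096 0.112
bowl 407 (array([ 720.1, -291.7]), array([120.6, 117.3]), -62.6) 0.0518 0.0567
tape 887 (array([768.1, -42.1]), array([109. , 107.7]), -64.4) 0.0474 0.0505
[array([0.488, 0.268]), array([0.571, 0.029]), array([ 0.504, -0.293])]
```

```bash
cat >> h.py <<'E'
def delta(T0,T1):
    D=np.linalg.inv(T0)@T1
    return np.round(D[:3,3]/.2,3).tolist(),np.round(R.from_matrix(D[:3,:3]).as_rotvec()/(np.pi/2),3).tolist()
def pose(p,Rm):
    T=np.eye(4);T[:3,:3]=Rm;T[:3,3]=p;return T
def down(yaw_deg): return R.from_euler('xyz',[np.pi,0,np.radians(yaw_deg)]).as_matrix()
def chain(T0,T1,n,T=None):
    "n calls from T0 to T1, straight, even turn"
    rv=R.from_matrix(T0[:3,:3].T@T1[:3,:3]).as_rotvec()
    A=T0
    for i in range(1,n+1):
        B=pose(T0[:3,3]+(T1[:3,3]-T0[:3,3])*i/n,T0[:3,:3]@R.from_rotvec(rv*i/n).as_matrix())
        print(*delta(A,B)); A=B
E
python3 - <<'E'
from h import *
chain(wristT(manip.read_state()),pose([.4915,.259,.36],down(176.8)),5)
E
```

```text
[0.548, -0.715, 0.045] [-0.0, -0.0, -0.352]
[0.842, -0.321, 0.045] [-0.0, -0.0, -0.352]
[0.885, 0.169, 0.044] [-0.0, -0.0, -0.352]
[0.664, 0.609, 0.044] [-0.0, -0.0, -0.352]
[0.246, 0.867, 0.044] [-0.0, -0.0, -0.352]
```

```bash
python3 -m crank '[{"fingers":1,"delta_pos":[0.548,-0.715,0.045],"delta_rot":[0,0,-0.352]},{"fingers":1,"delta_pos":[0.548,-0.715,0.045],"delta_rot":[0,0,-0.352]},{"fingers":1,"delta_pos":[0.548,-0.715,0.045],"delta_rot":[0,0,-0.352]},{"fingers":1,"delta_pos":[0.548,-0.715,0.045],"delta_rot":[0,0,-0.352]}]' 60
python3 -m crank '[{"fingers":1,"delta_pos":[0.842,-0.321,0.045],"delta_rot":[0,0,-0.352]},{"fingers":1,"delta_pos":[0.842,-0.321,0.045],"delta_rot":[0,0,-0.352]},{"fingers":1,"delta_pos":[0.842,-0.321,0.045],"delta_rot":[0,0,-0.352]},{"fingers":1,"delta_pos":[0.842,-0.321,0.045],"delta_rot":[0,0,-0.352]}]' >/dev/null
python3 -m crank '[{"fingers":1,"delta_pos":[0.885,0.169,0.044],"delta_rot":[0,0,-0.352]},{"fingers":1,"delta_pos":[0.885,0.169,0.044],"delta_rot":[0,0,-0.352]},{"fingers":1,"delta_pos":[0.885,0.169,0.044],"delta_rot":[0,0,-0.352]},{"fingers":1,"delta_pos":[0.885,0.169,0.044],"delta_rot":[0,0,-0.352]}]' >/dev/null
python3 -m crank '[{"fingers":1,"delta_pos":[0.664,0.609,0.044],"delta_rot":[0,0,-0.352]},{"fingers":1,"delta_pos":[0.664,0.609,0.044],"delta_rot":[0,0,-0.352]},{"fingers":1,"delta_pos":[0.664,0.609,0.044],"delta_rot":[0,0,-0.352]},{"fingers":1,"delta_pos":[0.664,0.609,0.044],"delta_rot":[0,0,-0.352]}]' >/dev/null
python3 -m crank '[{"fingers":1,"delta_pos":[0.246,0.867,0.044],"delta_rot":[0,0,-0.352]},{"fingers":1,"delta_pos":[0.246,0.867,0.044],"delta_rot":[0,0,-0.352]},{"fingers":1,"delta_pos":[0.246,0.867,0.044],"delta_rot":[0,0,-0.352]},{"fingers":1,"delta_pos":[0.246,0.867,0.044],"delta_rot":[0,0,-0.352]},{"fingers":1,"delta_pos":[0.246,0.867,0.044],"delta_rot":[0,0,-0.352]}]'
python3 - <<'E'
from h import *
s=manip.read_state();im,d=manip.read_camera('wrist');p=manip.camera_params('wrist')
print(s['position'],s['eef_rot'],s['joint_positions'])
W=cloud(d,p,wristT(s)@p['tool_from_camera']);z=W[...,2]
hsv=cv2.cvtColor(im,cv2.COLOR_RGB2HSV)
m=(np.hypot(W[...,0]-.49,W[...,1]-.26)<.09)&(z>.062)&(z<.09);print(rect(W[big(m)]))
cv2.imwrite('pics/w1.png',im[:,:,::-1])
E
```

```text
clock: 0.5
position: [0.2566, -0.4193, 0.3944]
eef_rot: [-3.139, -0.002, 0.881]
force: [0.6, -0.7, 0.9]
opening: 1.001
grasp_force: 0.0
clock: 2.2
position: [0.4919, 0.2622, 0.3598]
eef_rot: [3.14, 0.001, 3.091]
force: [0.2, -0.4, -0.9]
opening: 1.001
grasp_force: 0.0
[0.49193262 0.26223885 0.35976657] [3.14024535e+00 5.17614080e-04 3.09131604e+00] [ 4.11395259e-01  2.26940993e-01  1.83430685e+00  1.10669524e-03
  1.07928149e+00 -1.10964661e+00]
(array([493.1, 259. ]), array([99.7, 66.1]), -3.1)
```

View pics/w1.png

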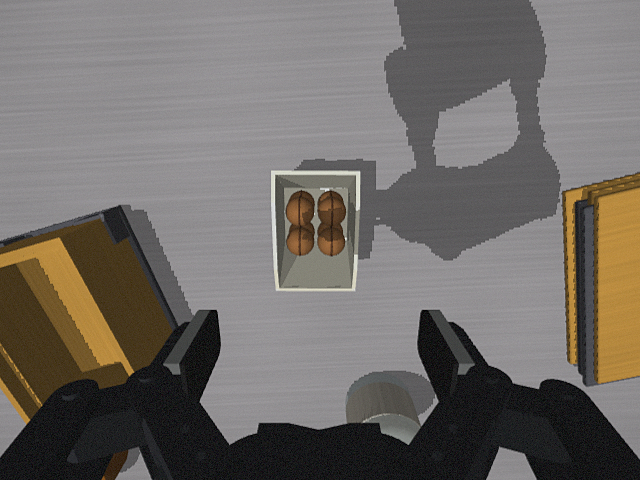

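Wrist view: tub centred at about (315,230) with the nuts inside, between the open fingers. I descend and grip.

```bash
python3 -m crank '[{"fingers":1,"delta_pos":[-0.004,-0.016,0.2],"delta_rot":[0,0,0]},{"fingers":1,"delta_pos":[-0.004,-0.016,0.4],"delta_rot":[0,0,0]},{"fingers":1,"delta_pos":[-0.004,-0.016,0.6],"delta_rot":[0,0,0]},{"fingers":1,"delta_pos":[-0.004,-0.016,0.7],"delta_rot":[0,0,0]},{"fingers":1,"delta_pos":[-0.004,-0.016,0.783],"delta_rot":[0,0,0]},{"fingers":1,"delta_pos":[-0.004,-0.016,0.783],"delta_rot":[0,0,0]}]' 40
python3 -m crank '[{"fingers":-1,"delta_pos":[0,0,0],"delta_rot":[0,0,0]},{"fingers":-1,"delta_pos":[0,0,0],"delta_rot":[0,0,0]},{"fingers":-1,"delta_pos":[0,0,0],"delta_rot":[0,0,0]},{"fingers":-1,"delta_pos":[0,0,0],"delta_rot":[0,0,0]},{"fingers":-1,"delta_pos":[0,0,0],"delta_rot":[0,0,0]},{"fingers":-1,"delta_pos":[0,0,0],"delta_rot":[0,0,0]},{"fingers":-1,"delta_pos":[0,0,0],"delta_rot":[0,0,0]}]' 40
```

```text
clock: 2.85
position: [0.4899, 0.2536, 0.2009]
eef_rot: [-3.138, -0.007, 3.084]
force: [0.1, -0.7, -0.5]
opening: 1.001
grasp_force: 0.0
clock: 3.55
position: [0.4928, 0.2558, 0.2053]
eef_rot: [3.141, 0.002, 3.086]
force: [-0.3, -0.9, 6.4]
opening: 0.767
grasp_force: 46.2
```

```bash
cat > pour.py <<'E'
from h import *
tin=np.array([.571,.028]);a=np.radians(103.2);v=np.array([np.cos(a),np.sin(a)])
def P(th,zl,d=.015):
    Rm=down(103.2)@R.from_euler('y',th,degrees=True).as_matrix()
    return pose(np.r_[tin+v*d,zl]-Rm@[-.05,0,.1375],Rm)
E
python3 - <<'E'
from pour import *
s=manip.read_state();T0=pose([.4928,.2558,.2053],down(176.8))
T1=pose([.4928,.2558,.2953],down(176.8));print(delta(T0,T1))
A=P(0,.2);print(A[:3,3]);chain(T1,A,2)
print(delta(A,P(25,.17)),delta(A,P(45,.15)),delta(A,P(60,.14)))
E
```

```text
([0.0, 0.0, -0.45], [0.0, 0.0, -0.0])
[0.55615719 0.09128263 0.3375    ]
[-0.181, -0.402, -0.106] [0.0, -0.0, 0.409]
[-0.386, -0.213, -0.106] [0.0, -0.0, 0.409]
([-0.314, -0.0, 0.109], [0.0, 0.278, -0.0]) ([-0.559, -0.0, 0.275], [0.0, 0.5, 0.0]) ([-0.72, 0.0, 0.427], [0.0, 0.667, 0.0])
```

```bash
python3 -m crank '[{"fingers":-1,"delta_pos":[0,0,-0.15],"delta_rot":[0,0,0]},{"fingers":-1,"delta_pos":[0,0,-0.3],"delta_rot":[0,0,0]},{"fingers":-1,"delta_pos":[0,0,-0.45],"delta_rot":[0,0,0]},{"fingers":-1,"delta_pos":[0,0,-0.45],"delta_rot":[0,0,0]}]'
python3 -m crank '[{"fingers":-1,"delta_pos":[-0.04,-0.09,-0.02],"delta_rot":[0,0,0.09]},{"fingers":-1,"delta_pos":[-0.09,-0.2,-0.05],"delta_rot":[0,0,0.18]},{"fingers":-1,"delta_pos":[-0.13,-0.3,-0.08],"delta_rot":[0,0,0.27]},{"fingers":-1,"delta_pos":[-0.181,-0.402,-0.106],"delta_rot":[0,0,0.36]},{"fingers":-1,"delta_pos":[-0.181,-0.402,-0.106],"delta_rot":[0,0,0.409]}]' >/dev/null
python3 -m crank '[{"fingers":-1,"delta_pos":[-0.09,-0.05,-0.02],"delta_rot":[0,0,0.09]},{"fingers":-1,"delta_pos":[-0.17,-0.1,-0.05],"delta_rot":[0,0,0.18]},{"fingers":-1,"delta_pos":[-0.26,-0.15,-0.08],"delta_rot":[0,0,0.27]},{"fingers":-1,"delta_pos":[-0.386,-0.213,-0.106],"delta_rot":[0,0,0.36]},{"fingers":-1,"delta_pos":[-0.386,-0.213,-0.106],"delta_rot":[0,0,0.409]},{"fingers":-1,"delta_pos":[-0.386,-0.213,-0.106],"delta_rot":[0,0,0.409]}]'
python3 -m crank '[{"fingers":-1,"delta_pos":[-0.08,0,0.03],"delta_rot":[0,0.07,0]},{"fingers":-1,"delta_pos":[-0.16,0,0.055],"delta_rot":[0,0.14,0]},{"fingers":-1,"delta_pos":[-0.24,0,0.08],"delta_rot":[0,0.21,0]},{"fingers":-1,"delta_pos":[-0.314,0,0.109],"delta_rot":[0,0.278,0]},{"fingers":-1,"delta_pos":[-0.314,0,0.109],"delta_rot":[0,0.278,0]}]'
python3 - <<'E'
from pour import *
s=manip.read_state();T=wristT(s);print(np.round(s['joint_positions'],3),s['grasp_force'])
A=P(25,.17);print(np.round(T[:3,3]-A[:3,3],4),delta(T,A))
for th,z in((45,.15),(60,.14),(75,.135),(90,.14)):print(th,delta(A,P(th,z)))
B=P(75,.135)
for th,z in((85,.135),(95,.145),(105,.165),(115,.185),(122,.2)):print(th,delta(B,P(th,z)),P(th,z)[:3,3])
E
```

```text
clock: 3.95
position: [0.4936, 0.2563, 0.2977]
eef_rot: [3.138, 0.008, 3.087]
force: [1.1, -0.3, -2.4]
opening: 0.768
grasp_force: 46.8
clock: 5.05
position: [0.5548, 0.0902, 0.334]
eef_rot: [-3.138, -0.0, 1.8]
force: [-1.4, 0.6, -3.4]
opening: 0.769
grasp_force: 46.7
clock: 5.55
position: [0.5691, 0.0283, 0.3114]
eef_rot: [-3.137, -0.437, 1.798]
force: [-0.2, -0.2, -3.2]
opening: 0.769
grasp_force: 46.6
[-0.127  0.353  1.811  0.442  1.18  -0.568] 46.64811372756958
[-0.0014 -0.0018 -0.0044] ([0.016, 0.009, -0.017], [-0.002, -0.0, -0.002])
45 ([-0.292, 0.0, 0.047], [-0.0, 0.222, 0.0])
60 ([-0.503, 0.0, 0.117], [-0.0, 0.389, 0.0])
75 ([-0.69, 0.0, 0.213], [-0.0, 0.556, 0.0])
90 ([-0.831, 0.0, 0.306], [-0.0, 0.722, 0.0])
85 ([-0.123, -0.0, -0.033], [0.0, 0.111, -0.0]) [ 0.5978584  -0.08651136  0.19679365]
95 ([-0.202, -0.0, -0.057], [0.0, 0.222, -0.0]) [ 0.59984861 -0.09499666  0.18282582]
105 ([-0.232, -0.0, -0.072], [-0.0, 0.333, -0.0]) [ 0.60085819 -0.09930104  0.17770867]
115 ([-0.259, -0.0, -0.065], [0.0, 0.444, -0.0]) [ 0.60085647 -0.09929372  0.17220538]
122 ([-0.268, -0.0, -0.048], [-0.0, 0.522, -0.0]) [ 0.60025233 -0.09671797  0.16953851]
```

```bash
python3 -m crank '[{"fingers":-1,"delta_pos":[-0.1,0,0.01],"delta_rot":[0,0.075,0]},{"fingers":-1,"delta_pos":[-0.2,0,0.025],"delta_rot":[0,0.15,0]},{"fingers":-1,"delta_pos":[-0.292,0,0.047],"delta_rot":[0,0.222,0]},{"fingers":-1,"delta_pos":[-0.4,0,0.08],"delta_rot":[0,0.305,0]},{"fingers":-1,"delta_pos":[-0.503,0,0.117],"delta_rot":[0,0.389,0]},{"fingers":-1,"delta_pos":[-0.58,0,0.15],"delta_rot":[0,0.45,0]},{"fingers":-1,"delta_pos":[-0.64,0,0.18],"delta_rot":[0,0.51,0]},{"fingers":-1,"delta_pos":[-0.69,0,0.213],"delta_rot":[0,0.556,0]},{"fingers":-1,"delta_pos":[-0.69,0,0.213],"delta_rot":[0,0.556,0]}]'
python3 - <<'E'
from pour import *
s=manip.read_state();print(np.round(s['joint_positions'],3))
im,_=manip.read_camera('side');cv2.imwrite('pics/s2.png',im[60:420,100:580,::-1])
E
```

```text
clock: 6.45
position: [0.5935, -0.0735, 0.2141]
eef_rot: [-3.12, -1.308, 1.782]
force: [-0.8, -0.8, -3.0]
opening: 0.77
grasp_force: 46.9
[-0.388  0.756  1.647  0.926  1.759 -0.973]
```

View pics/s2.png

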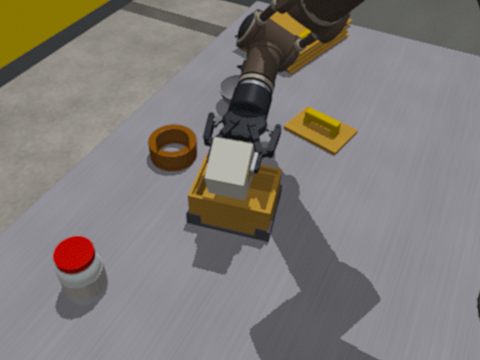

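The tub (about (230,168) in the crop) hangs over the tin with its mouth away from the camera, and the arm is clear of the lid. I keep tilting.

```bash
python3 -m crank '[{"fingers":-1,"delta_pos":[-0.06,0,-0.016],"delta_rot":[0,0.055,0]},{"fingers":-1,"delta_pos":[-0.123,0,-0.033],"delta_rot":[0,0.111,0]},{"fingers":-1,"delta_pos":[-0.165,0,-0.045],"delta_rot":[0,0.166,0]},{"fingers":-1,"delta_pos":[-0.202,0,-0.057],"delta_rot":[0,0.222,0]},{"fingers":-1,"delta_pos":[-0.202,0,-0.057],"delta_rot":[0,0.222,0]},{"fingers":-1,"delta_pos":[-0.218,0,-0.065],"delta_rot":[0,0.278,0]},{"fingers":-1,"delta_pos":[-0.232,0,-0.072],"delta_rot":[0,0.333,0]},{"fingers":-1,"delta_pos":[-0.232,0,-0.072],"delta_rot":[0,0.333,0]},{"fingers":-1,"delta_pos":[-0.245,0,-0.069],"delta_rot":[0,0.39,0]},{"fingers":-1,"delta_pos":[-0.259,0,-0.065],"delta_rot":[0,0.444,0]},{"fingers":-1,"delta_pos":[-0.259,0,-0.065],"delta_rot":[0,0.444,0]},{"fingers":-1,"delta_pos":[-0.268,0,-0.048],"delta_rot":[0,0.522,0]},{"fingers":-1,"delta_pos":[-0.268,0,-0.048],"delta_rot":[0,0.522,0]},{"fingers":-1,"delta_pos":[-0.268,0,-0.048],"delta_rot":[0,0.522,0]},{"fingers":-1,"delta_pos":[-0.268,0,-0.048],"delta_rot":[0,0.522,0]}]'
python3 - <<'E'
from pour import *
s=manip.read_state();print(np.round(s['joint_positions'],3))
im,_=manip.read_camera('top');im2,_=manip.read_camera('wrist')
cv2.imwrite('pics/t3.png',np.hstack([cv2.resize(im[170:410,190:510],(400,300)),cv2.resize(im2,(400,300))])[:,:,::-1])
E
```

```text
clock: 8.0
position: [0.5999, -0.0967, 0.1688]
eef_rot: [0.002, -1.015, -1.341]
force: [-0.5, -0.0, -2.1]
opening: 0.765
grasp_force: 47.1
[-0.396  1.038  1.546  1.363  2.362 -0.917]
```

View pics/t3.png

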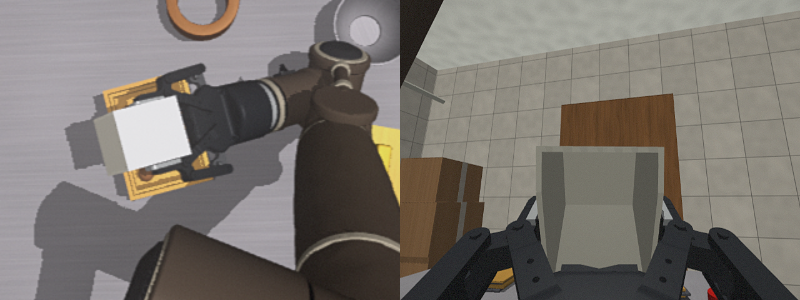

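The wrist view shows the tub's inside empty, and the load dropped by about 1 N, so the nuts are out. I tilt back and return.

```bash
python3 - <<'E'
from pour import *
C=P(122,.2)
print(delta(C,P(100,.18)),delta(C,P(75,.17)),delta(C,P(48,.18)))
D=P(48,.18);A=P(0,.21);print(delta(D,P(25,.2)),delta(D,A))
chain(A,pose([.4928,.2558,.2953],down(176.8)),2)
E
```

```text
([0.155, -0.0, 0.091], [-0.0, -0.244, 0.0]) ([0.296, 0.0, 0.322], [0.0, -0.522, 0.0]) ([0.395, 0.0, 0.685], [0.0, -0.822, 0.0])
([0.323, -0.0, 0.085], [0.0, -0.256, -0.0]) ([0.54, 0.0, 0.313], [-0.0, -0.533, -0.0])
[0.437, -0.06, 0.131] [0.0, 0.0, -0.409]
[0.386, 0.213, 0.131] [0.0, 0.0, -0.409]
```

```bash
python3 -m crank '[{"fingers":-1,"delta_pos":[0.05,0,0.03],"delta_rot":[0,-0.08,0]},{"fingers":-1,"delta_pos":[0.1,0,0.06],"delta_rot":[0,-0.16,0]},{"fingers":-1,"delta_pos":[0.155,0,0.091],"delta_rot":[0,-0.244,0]},{"fingers":-1,"delta_pos":[0.205,0,0.16],"delta_rot":[0,-0.33,0]},{"fingers":-1,"delta_pos":[0.255,0,0.24],"delta_rot":[0,-0.425,0]},{"fingers":-1,"delta_pos":[0.296,0,0.322],"delta_rot":[0,-0.522,0]},{"fingers":-1,"delta_pos":[0.33,0,0.43],"delta_rot":[0,-0.62,0]},{"fingers":-1,"delta_pos":[0.36,0,0.55],"delta_rot":[0,-0.72,0]},{"fingers":-1,"delta_pos":[0.395,0,0.685],"delta_rot":[0,-0.822,0]},{"fingers":-1,"delta_pos":[0.395,0,0.685],"delta_rot":[0,-0.822,0]}]'
python3 -m crank '[{"fingers":-1,"delta_pos":[0.11,0,0.02],"delta_rot":[0,-0.085,0]},{"fingers":-1,"delta_pos":[0.22,0,0.05],"delta_rot":[0,-0.17,0]},{"fingers":-1,"delta_pos":[0.323,0,0.085],"delta_rot":[0,-0.256,0]},{"fingers":-1,"delta_pos":[0.4,0,0.15],"delta_rot":[0,-0.35,0]},{"fingers":-1,"delta_pos":[0.47,0,0.23],"delta_rot":[0,-0.44,0]},{"fingers":-1,"delta_pos":[0.54,0,0.313],"delta_rot":[0,-0.533,0]},{"fingers":-1,"delta_pos":[0.54,0,0.313],"delta_rot":[0,-0.533,0]}]'
python3 -m crank '[{"fingers":-1,"delta_pos":[0.437,-0.06,0.131],"delta_rot":[0,0,-0.409]},{"fingers":-1,"delta_pos":[0.437,-0.06,0.131],"delta_rot":[0,0,-0.409]},{"fingers":-1,"delta_pos":[0.437,-0.06,0.131],"delta_rot":[0,0,-0.409]},{"fingers":-1,"delta_pos":[0.437,-0.06,0.131],"delta_rot":[0,0,-0.409]},{"fingers":-1,"delta_pos":[0.437,-0.06,0.131],"delta_rot":[0,0,-0.409]}]' >/dev/null
python3 -m crank '[{"fingers":-1,"delta_pos":[0.386,0.213,0.131],"delta_rot":[0,0,-0.409]},{"fingers":-1,"delta_pos":[0.386,0.213,0.131],"delta_rot":[0,0,-0.409]},{"fingers":-1,"delta_pos":[0.386,0.213,0.131],"delta_rot":[0,0,-0.409]},{"fingers":-1,"delta_pos":[0.386,0.213,0.131],"delta_rot":[0,0,-0.409]},{"fingers":-1,"delta_pos":[0.386,0.213,0.131],"delta_rot":[0,0,-0.409]},{"fingers":-1,"delta_pos":[0.386,0.213,0.131],"delta_rot":[0,0,-0.409]}]'
python3 - <<'E'
from pour import *
f,d=manip.read_camera('top');cv2.imwrite('pics/t4.png',f[150:400,80:480,::-1])
im,d=manip.read_camera('side');cv2.imwrite('pics/s4.png',cv2.resize(im[160:440,180:480,::-1],None,fx=2,fy=2))
s=manip.read_state();print(np.round(s['joint_positions'],3),s['position'])
E
```

```text
clock: 9.1
position: [0.5831, -0.0228, 0.3124]
eef_rot: [3.13, -0.833, 1.813]
force: [-0.1, 0.3, -2.1]
opening: 0.768
grasp_force: 46.8
clock: 9.8
position: [0.5541, 0.0935, 0.3451]
eef_rot: [-3.138, -0.003, 1.806]
force: [0.8, 0.7, -2.1]
opening: 0.768
grasp_force: 46.8
clock: 10.9
position: [0.4924, 0.2544, 0.2929]
eef_rot: [3.139, -0.005, 3.084]
force: [0.7, 0.2, -2.2]
opening: 0.768
grasp_force: 46.9
[ 0.398  0.308  1.884  0.004  0.951 -1.117] [0.49243377 0.25460973 0.29323544]
```

View pics/t4.png

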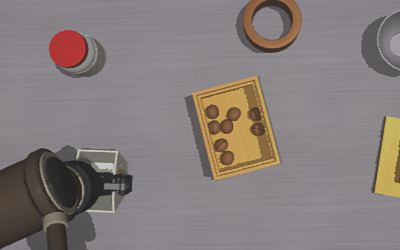

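View pics/s4.png

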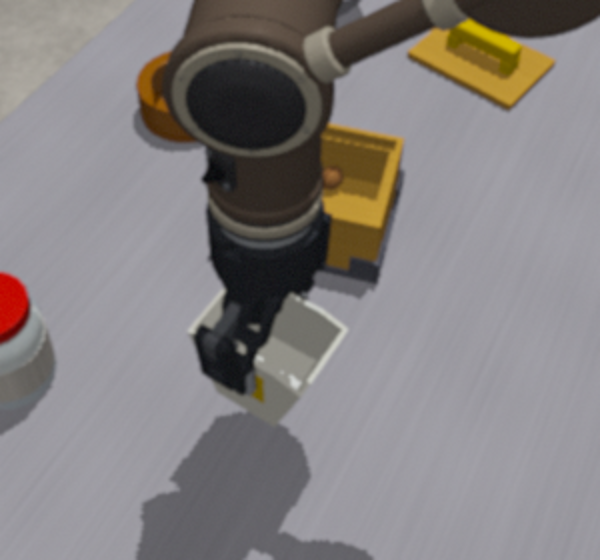

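All eight nuts lie in one layer in the tin (crop pixels around (212–258,111–158)), and the tub is empty and upright. I set it down.

```bash
python3 -m crank '[{"fingers":-1,"delta_pos":[0,0,0.15],"delta_rot":[0,0,0]},{"fingers":-1,"delta_pos":[0,0,0.3],"delta_rot":[0,0,0]},{"fingers":-1,"delta_pos":[0,0,0.38],"delta_rot":[0,0,0]},{"fingers":-1,"delta_pos":[0,0,0.41],"delta_rot":[0,0,0]},{"fingers":-1,"delta_pos":[0,0,0.425],"delta_rot":[0,0,0]},{"fingers":-1,"delta_pos":[0,0,0.43],"delta_rot":[0,0,0]},{"fingers":-1,"delta_pos":[0,0,0.43],"delta_rot":[0,0,0]}]'
```

```text
clock: 11.7
position: [0.4926, 0.2561, 0.209]
eef_rot: [3.139, 0.001, 3.086]
force: [-0.8, -0.5, -0.9]
opening: 0.768
grasp_force: 46.8
```

```bash
python3 -m crank '[{"fingers":-1,"delta_pos":[0,0,0.007],"delta_rot":[0,0,0]},{"fingers":-1,"delta_pos":[0,0,0.013],"delta_rot":[0,0,0]},{"fingers":-1,"delta_pos":[0,0,0.013],"delta_rot":[0,0,0]}]'
```

```text
clock: 12.0
position: [0.4919, 0.2561, 0.2057]
eef_rot: [3.14, -0.0, 3.087]
force: [-0.0, -0.6, -1.2]
opening: 0.771
grasp_force: 46.8
```

```bash
python3 -m crank '[{"fingers":-1,"delta_pos":[0,0,0.008],"delta_rot":[0,0,0]},{"fingers":-1,"delta_pos":[0,0,0.013],"delta_rot":[0,0,0]},{"fingers":-1,"delta_pos":[0,0,0.013],"delta_rot":[0,0,0]}]'
```

```text
clock: 12.3
position: [0.4922, 0.2562, 0.2053]
eef_rot: [3.14, -0.001, 3.087]
force: [-5.2, -1.8, 14.0]
opening: 0.772
grasp_force: 48.4
```

On the bench. I ease off, open and rise.

```bash
python3 -m crank '[{"fingers":-1,"delta_pos":[0,0,-0.009],"delta_rot":[0,0,0]},{"fingers":-1,"delta_pos":[0,0,-0.009],"delta_rot":[0,0,0]},{"fingers":1,"delta_pos":[0,0,-0.009],"delta_rot":[0,0,0]},{"fingers":1,"delta_pos":[0,0,-0.009],"delta_rot":[0,0,0]},{"fingers":1,"delta_pos":[0,0,-0.009],"delta_rot":[0,0,0]},{"fingers":1,"delta_pos":[0,0,-0.009],"delta_rot":[0,0,0]},{"fingers":1,"delta_pos":[0,0,-0.009],"delta_rot":[0,0,0]},{"fingers":1,"delta_pos":[0,0,-0.25],"delta_rot":[0,0,0]},{"fingers":1,"delta_pos":[0,0,-0.5],"delta_rot":[0,0,0]},{"fingers":1,"delta_pos":[0,0,-0.75],"delta_rot":[0,0,0]},{"fingers":1,"delta_pos":[0,0,-0.75],"delta_rot":[0,0,0]}]'
python3 - <<'E'
from h import *
s=manip.read_state();im,d=manip.read_camera('wrist');p=manip.camera_params('wrist')
W=cloud(d,p,wristT(s)@p['tool_from_camera']);z=W[...,2]
m=(np.hypot(W[...,0]-.49,W[...,1]-.26)<.09)&(z>.055)&(z<.095);m=big(m);print(rect(W[m]),np.percentile(z[m],[2,50,98]))
T0=wristT(s);print(s['position'],s['joint_positions'])
chain(T0,pose([.503,-.291,.36],down(176.8-98.3)),4)
E
```

```text
clock: 13.4
position: [0.4952, 0.2572, 0.3614]
eef_rot: [3.133, 0.015, 3.086]
force: [1.0, -0.2, 0.8]
opening: 1.001
grasp_force: 0.0
(array([493.4, 255.6]), array([99.5, 66.2]), -3.8) [0.05565613 0.06683235 0.07507009]
[0.49516455 0.25716542 0.36139557] [ 4.00562917e-01  2.21698653e-01  1.83721141e+00  1.79286652e-03
  1.06562912e+00 -1.11597496e+00]
[-0.048, -0.684, -0.004] [0.003, 0.001, 0.273]
[-0.328, -0.602, -0.001] [0.003, 0.001, 0.273]
[-0.548, -0.411, 0.001] [0.003, 0.001, 0.273]
[-0.67, -0.146, 0.002] [0.003, 0.001, 0.273]
```

```bash
python3 - <<'E'
from h import *
s=manip.read_state()
chain(wristT(s),pose([.503,-.291,.36],down(168.5)),3)
E
```

```text
[-0.066, -0.91, -0.009] [0.001, 0.002, 0.031]
[-0.11, -0.906, -0.007] [0.001, 0.002, 0.031]
[-0.153, -0.9, -0.005] [0.001, 0.002, 0.031]
```

```bash
python3 -m crank '[{"fingers":1,"delta_pos":[-0.066,-0.91,-0.009],"delta_rot":[0.001,0.002,0.031]},{"fingers":1,"delta_pos":[-0.066,-0.91,-0.009],"delta_rot":[0.001,0.002,0.031]},{"fingers":1,"delta_pos":[-0.066,-0.91,-0.009],"delta_rot":[0.001,0.002,0.031]},{"fingers":1,"delta_pos":[-0.066,-0.91,-0.009],"delta_rot":[0.001,0.002,0.031]}]' >/dev/null
python3 -m crank '[{"fingers":1,"delta_pos":[-0.11,-0.906,-0.007],"delta_rot":[0.001,0.002,0.031]},{"fingers":1,"delta_pos":[-0.11,-0.906,-0.007],"delta_rot":[0.001,0.002,0.031]},{"fingers":1,"delta_pos":[-0.11,-0.906,-0.007],"delta_rot":[0.001,0.002,0.031]},{"fingers":1,"delta_pos":[-0.11,-0.906,-0.007],"delta_rot":[0.001,0.002,0.031]}]' >/dev/null
python3 -m crank '[{"fingers":1,"delta_pos":[-0.153,-0.9,-0.005],"delta_rot":[0.001,0.002,0.031]},{"fingers":1,"delta_pos":[-0.153,-0.9,-0.005],"delta_rot":[0.001,0.002,0.031]},{"fingers":1,"delta_pos":[-0.153,-0.9,-0.005],"delta_rot":[0.001,0.002,0.031]},{"fingers":1,"delta_pos":[-0.153,-0.9,-0.005],"delta_rot":[0.001,0.002,0.031]},{"fingers":1,"delta_pos":[-0.153,-0.9,-0.005],"delta_rot":[0.001,0.002,0.031]},{"fingers":1,"delta_pos":[-0.153,-0.9,-0.005],"delta_rot":[0.001,0.002,0.031]}]'
python3 - <<'E'
from h import *
p=manip.camera_params('wrist')
for k in range(2):
    s=manip.read_state();im,d=manip.read_camera('wrist')
    W=cloud(d,p,wristT(s)@p['tool_from_camera']);x,y,z=W[...,0],W[...,1],W[...,2];hsv=cv2.cvtColor(im,cv2.COLOR_RGB2HSV)
    r=np.hypot(x-.503,y+.291)
    m=big((r<.1)&(z>.003)&(z<.018)&(hsv[...,1]>90));print('plate',rect(W[m]),np.median(z[m]))
    m=big((r<.07)&(z>.036)&(z<.056));print('handle',rect(W[m]),np.median(z[m]))
print(s['position'],s['eef_rot'],s['joint_positions'])
E
```

```text
clock: 14.85
position: [0.5003, -0.2921, 0.3549]
eef_rot: [-3.14, -0.013, 2.938]
force: [-0.3, 0.7, -0.4]
opening: 0.995
grasp_force: 0.0
plate (array([ 505.1, -291.9]), array([145.8, 106.2]), -11.7) 0.009239560865572899
handle (array([ 504.8, -291.6]), array([89.5, 21.7]), -12.1) 0.044935887172659034
plate (array([ 505.3, -291.9]), array([146.2, 106.2]), -11.8) 0.009264266231806872
handle (array([ 504.7, -291.6]), array([89.2, 21.6]), -12.1) 0.044969011418604266
[ 0.50044287 -0.29117695  0.35511127] [-3.13956018 -0.0128696   2.93976399] [-0.60044865  0.27557511  1.78308587 -0.00773046  1.09401568 -1.96584364]
```

```bash
python3 -m crank '[{"fingers":1,"delta_pos":[0,0,0],"delta_rot":[0,0,0]},{"fingers":1,"delta_pos":[0,0,0],"delta_rot":[0,0,0]},{"fingers":1,"delta_pos":[0,0,0],"delta_rot":[0,0,0]}]' 60
python3 - <<'E'
from h import *
p=manip.camera_params('wrist')
for k in range(3):
    s=manip.read_state();im,d=manip.read_camera('wrist')
    W=cloud(d,p,wristT(s)@p['tool_from_camera']);x,y,z=W[...,0],W[...,1],W[...,2];hsv=cv2.cvtColor(im,cv2.COLOR_RGB2HSV)
    m=big((np.hypot(x-.503,y+.291)<.1)&(z>.003)&(z<.018)&(hsv[...,1]>90));print('plate',rect(W[m]),s['position'],s['eef_rot'])
print(delta(wristT(s),pose([.5045,-.2915,.191],down(168.1))))
E
```

```text
clock: 15.25
position: [0.5013, -0.2908, 0.357]
eef_rot: [-3.138, -0.01, 2.942]
force: [0.2, 0.3, 0.0]
opening: 1.001
grasp_force: 0.0
plate (array([ 505.2, -291.9]), array([146.1, 106.1]), -11.8) [ 0.50130494 -0.29084052  0.35696264] [-3.13761819 -0.00959628  2.94171057]
plate (array([ 505.3, -291.9]), array([146.2, 106.1]), -11.8) [ 0.50128575 -0.29102827  0.35700453] [-3.13758528 -0.00948403  2.94147428]
plate (array([ 505.3, -291.9]), array([146.2, 106.3]), -11.8) [ 0.50128555 -0.2912079   0.35703362] [-3.1375173  -0.00938423  2.94124183]
([-0.024, 0.005, 0.83], [-0.003, -0.006, 0.005])
```

```bash
python3 -m crank '[{"fingers":1,"delta_pos":[-0.02,0.003,0.2],"delta_rot":[-0.003,-0.006,0.005]},{"fingers":1,"delta_pos":[-0.024,0.005,0.42],"delta_rot":[-0.003,-0.006,0.005]},{"fingers":1,"delta_pos":[-0.024,0.005,0.63],"delta_rot":[-0.003,-0.006,0.005]},{"fingers":1,"delta_pos":[-0.024,0.005,0.75],"delta_rot":[-0.003,-0.006,0.005]},{"fingers":1,"delta_pos":[-0.024,0.005,0.83],"delta_rot":[-0.003,-0.006,0.005]},{"fingers":1,"delta_pos":[-0.024,0.005,0.83],"delta_rot":[-0.003,-0.006,0.005]}]'
python3 -m crank '[{"fingers":-1,"delta_pos":[0,0,0],"delta_rot":[0,0,0]},{"fingers":-1,"delta_pos":[0,0,0],"delta_rot":[0,0,0]},{"fingers":-1,"delta_pos":[0,0,0],"delta_rot":[0,0,0]},{"fingers":-1,"delta_pos":[0,0,0],"delta_rot":[0,0,0]},{"fingers":-1,"delta_pos":[0,0,0],"delta_rot":[0,0,0]},{"fingers":-1,"delta_pos":[0,0,0],"delta_rot":[0,0,0]},{"fingers":-1,"delta_pos":[0,0,0],"delta_rot":[0,0,0]},{"fingers":-1,"delta_pos":[0,0,0],"delta_rot":[0,0,0]},{"fingers":-1,"delta_pos":[0,0,0],"delta_rot":[0,0,0]},{"fingers":-1,"delta_pos":[0,0,0],"delta_rot":[0,0,0]},{"fingers":-1,"delta_pos":[0,0,0],"delta_rot":[0,0,0]},{"fingers":-1,"delta_pos":[0,0,0],"delta_rot":[0,0,0]}]' 80
```

```text
clock: 16.0
position: [0.5033, -0.2914, 0.1885]
eef_rot: [3.139, -0.005, 2.933]
force: [-0.1, 0.7, 0.5]
opening: 0.999
grasp_force: 0.0
clock: 17.2
position: [0.5051, -0.2925, 0.1923]
eef_rot: [-3.142, 0.002, 2.932]
force: [-0.3, 0.7, 6.3]
opening: 0.242
grasp_force: 80.8
```

Lid gripped. I lift it and move behind the tin to measure tin and lid together with the wrist camera, so its calibration bias cancels.

```bash
python3 - <<'E'
from h import *
T0=pose([.5048,-.2915,.192],down(168));T1=pose([.5048,-.2915,.342],down(168))
print(delta(T0,T1));chain(T1,pose([.717,.062,.44],down(193.2)),3)
E
```

```text
([0.0, 0.0, -0.75], [0.0, 0.0, 0.0])
[-0.223, 0.65, -0.163] [0.0, 0.0, -0.093]
[-0.316, 0.61, -0.163] [-0.0, 0.0, -0.093]
[-0.402, 0.558, -0.163] [0.0, 0.0, -0.093]
```

```bash
python3 -m crank '[{"fingers":-1,"delta_pos":[0,0,-0.1],"delta_rot":[0,0,0]},{"fingers":-1,"delta_pos":[0,0,-0.3],"delta_rot":[0,0,0]},{"fingers":-1,"delta_pos":[0,0,-0.5],"delta_rot":[0,0,0]},{"fingers":-1,"delta_pos":[0,0,-0.75],"delta_rot":[0,0,0]},{"fingers":-1,"delta_pos":[0,0,-0.75],"delta_rot":[0,0,0]}]'
python3 -m crank '[{"fingers":-1,"delta_pos":[-0.07,0.22,-0.05],"delta_rot":[0,0,-0.03]},{"fingers":-1,"delta_pos":[-0.15,0.43,-0.11],"delta_rot":[0,0,-0.06]},{"fingers":-1,"delta_pos":[-0.223,0.65,-0.163],"delta_rot":[0,0,-0.093]},{"fingers":-1,"delta_pos":[-0.223,0.65,-0.163],"delta_rot":[0,0,-0.093]}]' >/dev/null
python3 -m crank '[{"fingers":-1,"delta_pos":[-0.1,0.2,-0.05],"delta_rot":[0,0,-0.03]},{"fingers":-1,"delta_pos":[-0.2,0.4,-0.11],"delta_rot":[0,0,-0.06]},{"fingers":-1,"delta_pos":[-0.316,0.61,-0.163],"delta_rot":[0,0,-0.093]},{"fingers":-1,"delta_pos":[-0.316,0.61,-0.163],"delta_rot":[0,0,-0.093]}]' >/dev/null
python3 -m crank '[{"fingers":-1,"delta_pos":[-0.13,0.18,-0.05],"delta_rot":[0,0,-0.03]},{"fingers":-1,"delta_pos":[-0.26,0.36,-0.11],"delta_rot":[0,0,-0.06]},{"fingers":-1,"delta_pos":[-0.402,0.558,-0.163],"delta_rot":[0,0,-0.093]},{"fingers":-1,"delta_pos":[-0.402,0.558,-0.163],"delta_rot":[0,0,-0.093]},{"fingers":-1,"delta_pos":[-0.402,0.558,-0.163],"delta_rot":[0,0,-0.093]},{"fingers":-1,"delta_pos":[-0.402,0.558,-0.163],"delta_rot":[0,0,-0.093]},{"fingers":-1,"delta_pos":[-0.402,0.558,-0.163],"delta_rot":[0,0,-0.093]}]'
python3 - <<'E'
from h import *
p=manip.camera_params('wrist');s=manip.read_state();im,d=manip.read_camera('wrist');s2=manip.read_state()
print(s['position'],s['eef_rot'],s2['position'],s2['joint_positions'])
np.savez('w5.npz',im=im,d=d,T=wristT(s));cv2.imwrite('pics/w5.png',im[:,:,::-1])
E
```

```text
clock: 17.7
position: [0.5068, -0.2939, 0.3486]
eef_rot: [-3.136, 0.014, 2.933]
force: [1.0, -1.9, -2.1]
opening: 0.245
grasp_force: 79.7
clock: 19.2
position: [0.7158, 0.0596, 0.4373]
eef_rot: [3.141, -0.003, -2.914]
force: [-0.2, 0.6, -1.4]
opening: 0.239
grasp_force: 80.0
[0.71584738 0.05962932 0.43729236] [ 3.14072753e+00 -2.90556036e-03 -2.91448204e+00] [0.71596763 0.05963672 0.43777725] [ 2.24442445e-02  4.64143401e-01  1.35252634e+00  3.84487424e-04
  1.32709414e+00 -1.77547218e+00]
```

View pics/w5.png

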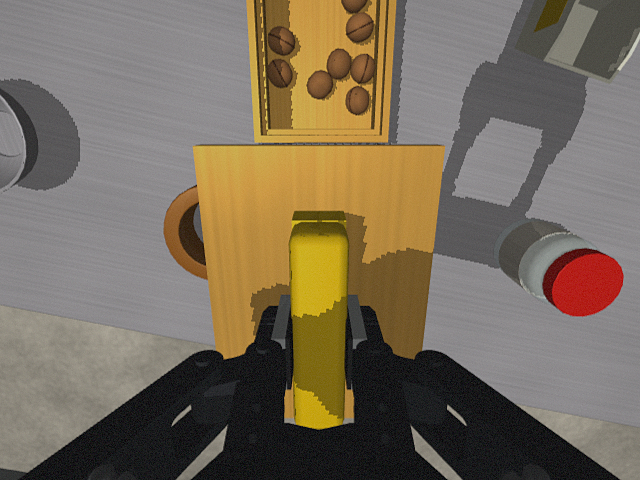

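Wrist view: the lid is held level, with its front edge at row 145, columns 194–443. The tin's near end is at row 140 and its sides at columns 255 and 393. I fit these edges in the tool frame.

```bash
cat > fit.py <<'E'
from h import *
def line(a,b):
    for _ in range(4):
        c=np.polyfit(a,b,1);r=b-np.polyval(c,a);k=abs(r)<max(2*r.std(),2e-4);a,b=a[k],b[k]
    return c,r.std()
def edges(Q,xr,yr,endsign):
    """Q tool pts; returns y-centre line, end-edge x at y=0"""
    x,y=Q[:,0],Q[:,1];o=[]
    bx=np.arange(*xr,.002);mn=[];mx=[];xs=[]
    for b in bx:
        k=(x>=b)&(x<b+.002)
        if k.sum()>5: mn.append(y[k].min());mx.append(y[k].max());xs.append(b+.001)
    l1,s1=line(np.array(xs),np.array(mn));l2,s2=line(np.array(xs),np.array(mx))
    by=np.arange(*yr,.002);e=[];ys=[]
    for b in by:
        k=(y>=b)&(y<b+.002)
        if k.sum()>0: e.append((x[k].max() if endsign>0 else x[k].min()));ys.append(b+.001)
    l3,s3=line(np.array(ys),np.array(e))
    return l1,l2,l3,(s1,s2,s3)
def run(f):
    p=manip.camera_params('wrist');d=f['d'];hsv=cv2.cvtColor(f['im'],cv2.COLOR_RGB2HSV)
    Q=cloud(d,p,p['tool_from_camera']);W=cloud(d,p,f['T']@p['tool_from_camera'])
    m=(hsv[...,1]>80)&(Q[...,2]>.155)&(Q[...,2]<.195)&(abs(Q[...,1])<.062)&(Q[...,0]<.1)
    k=(abs(Q[...,1])>.03)&m&(Q[...,0]>0);zl=np.median(Q[...,2][k]);print('lid z',zl)
    A=np.c_[Q[k][:,:2],np.ones(k.sum())];print('lid tilt',np.linalg.lstsq(A,Q[k][:,2],rcond=None)[0])
    m&=abs(Q[...,2]-zl)<.006
    l=edges(Q[m],(.01,.065),(-.045,.045),1)
    t=big((hsv[...,1]>80)&(abs(W[...,2]-.081)<.006)&(Q[...,0]>.05)&(abs(Q[...,1])<.1))
    xm=Q[t][:,0].min();xM=Q[t][:,0].max();print('tin x range',xm,xM,'rim z',np.median(W[...,2][t]))
    n=edges(Q[t],(xm+.012,xM-.008),(-.05,.05),-1)
    for nm,e in(('lid',l),('tin',n)):
        l1,l2,l3,s=e;half=(.073 if nm=='lid' else -.08)
        yaw=np.mean([l1[0],l2[0],-l3[0]]);mid=(l1+l2)/2
        xe=np.polyval(l3,mid[1]);xc=xe-half;yc=np.polyval(mid,xe)-half*yaw
        print(nm,'slopes',np.round([l1[0],l2[0],-l3[0]],4),'width',np.polyval(l2,xe)-np.polyval(l1,xe),'centre',np.round([xc,yc],4),'res',np.round(s,4))
if __name__=='__main__': run(np.load('w5.npz'))
E
python3 fit.py
```

```text
lid z 0.18311077430541461
lid tilt [0.00051317 0.001149   0.1831226 ]
tin x range 0.06587732064826418 0.17660339368334643 rim z 0.08016102069849729
lid slopes [-0.0016  0.0021 -0.0007] width 0.10607537826659574 centre [ 0.0006 -0.0009] res [0.0001 0.0001 0.    ]
tin slopes [-0.0016  0.0015  0.    ] width 0.119151052126243 centre [0.1459 0.0009] res [0.0002 0.0003 0.    ]
```

```bash
python3 -m crank '[{"fingers":-1,"delta_pos":[0,0,0.2],"delta_rot":[0,0,0]},{"fingers":-1,"delta_pos":[0,0,0.4],"delta_rot":[0,0,0]},{"fingers":-1,"delta_pos":[0,0,0.6],"delta_rot":[0,0,0]},{"fingers":-1,"delta_pos":[0,0,0.7],"delta_rot":[0,0,0]},{"fingers":-1,"delta_pos":[0,0,0.7],"delta_rot":[0,0,0]},{"fingers":-1,"delta_pos":[0,0,0.7],"delta_rot":[0,0,0]},{"fingers":-1,"delta_pos":[0,0,0.7],"delta_rot":[0,0,0]},{"fingers":-1,"delta_pos":[0,0,0.7],"delta_rot":[0,0,0]}]'
python3 - <<'E'
from fit import *
for k in range(2):
    s=manip.read_state();im,d=manip.read_camera('wrist');print(s['position'],s['eef_rot'])
    run(dict(im=im,d=d,T=wristT(s)))
np.savez('w6.npz',im=im,d=d,T=wristT(s))
E
```

```text
clock: 20.05
position: [0.7176, 0.0612, 0.3019]
eef_rot: [-3.141, 0.005, -2.913]
force: [0.1, 0.0, -1.4]
opening: 0.244
grasp_force: 79.8
[0.71762807 0.06121924 0.301891  ] [-3.14134213  0.00491334 -2.91279717]
lid z 0.1831220249127051
lid tilt [0.00033706 0.00087849 0.18314245]
tin x range 0.07192352832200238 0.13797068913062027 rim z 0.08003509395623357
lid slopes [ 0.001  -0.0003 -0.0006] width 0.10608740745779753 centre [ 0.0006 -0.0009] res [0.0001 0.0002 0.    ]
tin slopes [-0.0044 -0.0058 -0.0002] width 0.12000031789469193 centre [0.152  0.0003] res [0.0002 0.0001 0.    ]
[0.71744372 0.06132856 0.30155064] [-3.14146344  0.00428735 -2.91257582]
lid z 0.1831268488641203
lid tilt [0.0003327  0.00104152 0.18313481]
tin x range 0.07194886313516706 0.13779152681768594 rim z 0.08007090355850668
lid slopes [-0.0034 -0.0019 -0.0007] width 0.10612095485087089 centre [ 0.0006 -0.0009] res [0.0001 0.0001 0.    ]
tin slopes [-0.0047  0.0081 -0.0004] width 0.11954996840644871 centre [0.152  0.0003] res [0.0001 0.0002 0.    ]
```

```bash
python3 - <<'E'
from fit import *
for f,x,y in((np.load('w5.npz'),.1459,.0009),(np.load('w6.npz'),.152,.0003)):
    T=f['T'];z=(.0805-T[2,3])/T[2,2];print('tin',(T@[x,y,z,1])[:3])
    yaw=np.degrees(R.from_matrix(T[:3,:3]).as_euler('xyz')[2]);print(yaw)
s=manip.read_state();im,d=manip.read_camera('wrist');T=wristT(s);print(s['position'],s['eef_rot'],s['qvel'])
run(dict(im=im,d=d,T=T))
E
```

```text
tin [0.57241233 0.02772234 0.0809247 ]
-166.98752015240967
tin [0.57027516 0.02730132 0.07984829]
-166.87830219932005
[0.7172337  0.06140676 0.30108655] [ 3.14154759  0.00350506 -2.91250402] [ 2.17031659e-03  8.77264889e-03  1.00822043e-02  9.70759501e-04
  9.12284609e-04 -1.00878690e-05]
lid z 0.18313387675509207
lid tilt [0.00040833 0.00086783 0.18314102]
tin x range 0.07199362914099111 0.1377833549647909 rim z 0.08005226669575399
lid slopes [-0.0007  0.0034 -0.0007] width 0.10624951666192409 centre [ 0.0006 -0.0009] res [0.0002 0.0001 0.    ]
tin slopes [-0.0043  0.0044 -0.0002] width 0.11970944872446031 centre [1.52e-01 1.00e-04] res [0.0001 0.0002 0.    ]
```

```bash
python3 -m crank '[{"fingers":-1,"delta_pos":[0,0,0],"delta_rot":[0,0,0]},{"fingers":-1,"delta_pos":[0,0,0],"delta_rot":[0,0,0]},{"fingers":-1,"delta_pos":[0,0,0],"delta_rot":[0,0,0]},{"fingers":-1,"delta_pos":[0,0,0],"delta_rot":[0,0,0]},{"fingers":-1,"delta_pos":[0,0,0],"delta_rot":[0,0,0]}]'
python3 - <<'E'
from fit import *
s=manip.read_state();im,d=manip.read_camera('wrist');T=wristT(s);print(s['position'],s['eef_rot'],abs(s['qvel']).max())
run(dict(im=im,d=d,T=T))
z=(.0805-T[2,3])/T[2,2];t=(T@[.1518,.0002,z,1])[:3];print('tin',t)
yaw=np.degrees(s['eef_rot'][2])
Rm=down(yaw);tcp=t[:2]-(Rm@[.0006,-.0009,0])[:2]
for zz in (.30,.285):print(tcp,delta(T,pose(np.r_[tcp,zz],Rm)))
E
```

```text
clock: 20.7
position: [0.7165, 0.0615, 0.2987]
eef_rot: [3.141, -0.0, -2.912]
force: [0.0, 0.1, -2.2]
opening: 0.242
grasp_force: 79.8
[0.7165266  0.06145074 0.29868763] [ 3.14078344e+00 -1.65205941e-04 -2.91246859e+00] 0.0019848222287931253
lid z 0.1831163303827216
lid tilt [0.00057574 0.00097596 0.18312715]
tin x range 0.07208109211103336 0.1369973640433068 rim z 0.08002573782386663
lid slopes [ 0.001   0.0052 -0.0007] width 0.10614818974985085 centre [ 0.0006 -0.001 ] res [0.0002 0.0001 0.    ]
tin slopes [ 0.0006  0.0019 -0.0002] width 0.11999210668030166 centre [ 0.1522 -0.0002] res [0.0002 0.0002 0.    ]
tin [0.56857316 0.02733177 0.08052524]
[0.56895307 0.02834452] ([0.756, 0.006, -0.006], [0.001, -0.0, -0.0])
[0.56895307 0.02834452] ([0.756, 0.006, 0.069], [0.001, -0.0, -0.0])
```

The lid hides the tin's near edge in this view (it sits at the occlusion limit), so I back off 20 mm and measure again.

```bash
python3 -m crank '[{"fingers":-1,"delta_pos":[-0.1,0,0],"delta_rot":[0,0,0]},{"fingers":-1,"delta_pos":[-0.1,0,0],"delta_rot":[0,0,0]},{"fingers":-1,"delta_pos":[-0.1,0,0],"delta_rot":[0,0,0]},{"fingers":-1,"delta_pos":[-0.1,0,0],"delta_rot":[0,0,0]},{"fingers":-1,"delta_pos":[-0.1,0,0],"delta_rot":[0,0,0]},{"fingers":-1,"delta_pos":[-0.1,0,0],"delta_rot":[0,0,0]},{"fingers":-1,"delta_pos":[-0.1,0,0],"delta_rot":[0,0,0]},{"fingers":-1,"delta_pos":[-0.1,0,0],"delta_rot":[0,0,0]},{"fingers":-1,"delta_pos":[-0.1,0,0],"delta_rot":[0,0,0]}]'
python3 - <<'E'
from fit import *
s=manip.read_state();im,d=manip.read_camera('wrist');T=wristT(s);print(s['position'],s['eef_rot'],abs(s['qvel']).max())
np.savez('w7.npz',im=im,d=d,T=T)
run(dict(im=im,d=d,T=T))
E
```

```text
clock: 21.65
position: [0.736, 0.0659, 0.2989]
eef_rot: [3.141, 0.0, -2.913]
force: [-0.6, -0.4, -1.9]
opening: 0.243
grasp_force: 79.8
[0.73597765 0.06592036 0.29890492] [ 3.14085544e+00  9.78257721e-05 -2.91252017e+00] 0.0027645109008777938
lid z 0.18314349825251858
lid tilt [0.00078155 0.0008909  0.18313681]
tin x range 0.08781837337990105 0.13724544239019942 rim z 0.08010866128434546
lid slopes [ 0.0025  0.0053 -0.0009] width 0.10611540249812226 centre [ 0.0006 -0.001 ] res [0.0001 0.0001 0.    ]
tin slopes [0.0013 0.0013 0.0027] width 0.12002332655823691 centre [ 1.681e-01 -1.000e-04] res [0.0001 0.0001 0.0001]
```

```bash
python3 -m crank '[{"fingers":-1,"delta_pos":[0.12,0,-0.01],"delta_rot":[0,0,0]},{"fingers":-1,"delta_pos":[0.27,0,-0.01],"delta_rot":[0,0,0]},{"fingers":-1,"delta_pos":[0.42,0.002,-0.01],"delta_rot":[0,0,0]},{"fingers":-1,"delta_pos":[0.57,0.003,-0.01],"delta_rot":[0,0,0]},{"fingers":-1,"delta_pos":[0.7,0.0045,0],"delta_rot":[0,0,0]},{"fingers":-1,"delta_pos":[0.79,0.0045,0],"delta_rot":[0,0,0.0015]},{"fingers":-1,"delta_pos":[0.8375,0.0045,0],"delta_rot":[0,0,0.0015]},{"fingers":-1,"delta_pos":[0.8375,0.0045,0],"delta_rot":[0,0,0.0015]},{"fingers":-1,"delta_pos":[0.8375,0.0045,0],"delta_rot":[0,0,0.0015]},{"fingers":-1,"delta_pos":[0.8375,0.0045,0],"delta_rot":[0,0,0.0015]},{"fingers":-1,"delta_pos":[0.8375,0.0045,0],"delta_rot":[0,0,0.0015]},{"fingers":-1,"delta_pos":[0.8375,0.0045,0],"delta_rot":[0,0,0.0015]},{"fingers":-1,"delta_pos":[0.8375,0.0045,0],"delta_rot":[0,0,0.0015]}]'
python3 - <<'E'
from h import *
T0=np.load('w7.npz')['T'];s=manip.read_state();T=wristT(s);print(s['position'],s['eef_rot'],abs(s['qvel']).max())
Rm=down(np.degrees(-2.9125-.0027))
g=T0[:3,3]+T0[:3,:3]@[.1675,.0009,0]
for z in(.275,.27,.265,.2605):g[2]=z;print(g,delta(T,pose(g,Rm)))
E
```

```text
clock: 23.0
position: [0.573, 0.0289, 0.2987]
eef_rot: [3.141, 0.0, -2.915]
force: [0.1, -0.2, -2.2]
opening: 0.246
grasp_force: 79.8
[0.57297917 0.02887805 0.29870647] [ 3.14077087e+00  5.07285596e-06 -2.91473071e+00] 0.005752635826359
[0.57264882 0.02876189 0.275     ] ([0.002, -0.0, 0.119], [0.001, 0.0, 0.0])
[0.57264882 0.02876189 0.27      ] ([0.002, -0.0, 0.144], [0.001, 0.0, 0.0])
[0.57264882 0.02876189 0.265     ] ([0.002, -0.0, 0.169], [0.001, 0.0, 0.0])
[0.57264882 0.02876189 0.2605    ] ([0.002, -0.0, 0.191], [0.001, 0.0, 0.0])
```

```bash
python3 -m crank '[{"fingers":-1,"delta_pos":[0.002,0,0.04],"delta_rot":[0.0005,0,0]},{"fingers":-1,"delta_pos":[0.002,0,0.08],"delta_rot":[0.0005,0,0]},{"fingers":-1,"delta_pos":[0.002,0,0.1],"delta_rot":[0.0005,0,0]},{"fingers":-1,"delta_pos":[0.002,0,0.11],"delta_rot":[0.0005,0,0]},{"fingers":-1,"delta_pos":[0.002,0,0.12],"delta_rot":[0.0005,0,0]},{"fingers":-1,"delta_pos":[0.002,0,0.13],"delta_rot":[0.0005,0,0]},{"fingers":-1,"delta_pos":[0.002,0,0.14],"delta_rot":[0.0005,0,0]},{"fingers":-1,"delta_pos":[0.002,0,0.14],"delta_rot":[0.0005,0,0]},{"fingers":-1,"delta_pos":[0.002,0,0.14],"delta_rot":[0.0005,0,0]}]'
```

```text
clock: 23.9
position: [0.5723, 0.0287, 0.2709]
eef_rot: [-3.142, 0.0, -2.915]
force: [0.3, -0.1, -1.9]
opening: 0.248
grasp_force: 79.8
```

The lid is already 3 mm inside the recess with no contact force. I lower it further.

```bash
python3 -m crank '[{"fingers":-1,"delta_pos":[0,0,0.01],"delta_rot":[0,0,0]},{"fingers":-1,"delta_pos":[0,0,0.02],"delta_rot":[0,0,0]},{"fingers":-1,"delta_pos":[0,0,0.03],"delta_rot":[0,0,0]},{"fingers":-1,"delta_pos":[0,0,0.038],"delta_rot":[0,0,0]},{"fingers":-1,"delta_pos":[0,0,0.038],"delta_rot":[0,0,0]},{"fingers":-1,"delta_pos":[0,0,0.038],"delta_rot":[0,0,0]}]'
```

```text
clock: 24.5
position: [0.5723, 0.0287, 0.2631]
eef_rot: [3.142, -0.0, -2.915]
force: [-0.3, 0.7, -2.5]
opening: 0.239
grasp_force: 79.8
```

```bash
python3 -m crank '[{"fingers":-1,"delta_pos":[0,0,0.004],"delta_rot":[0,0,0]},{"fingers":-1,"delta_pos":[0,0,0.008],"delta_rot":[0,0,0]},{"fingers":-1,"delta_pos":[0,0,0.008],"delta_rot":[0,0,0]},{"fingers":-1,"delta_pos":[0,0,0.008],"delta_rot":[0,0,0]}]'
```

```text
clock: 24.9
position: [0.5723, 0.0287, 0.2616]
eef_rot: [3.142, 0.0, -2.915]
force: [0.4, -0.2, -1.8]
opening: 0.24
grasp_force: 79.8
```

```bash
python3 -m crank '[{"fingers":-1,"delta_pos":[0,0,0.004],"delta_rot":[0,0,0]},{"fingers":-1,"delta_pos":[0,0,0.006],"delta_rot":[0,0,0]},{"fingers":-1,"delta_pos":[0,0,0.006],"delta_rot":[0,0,0]}]'
```

```text
clock: 25.2
position: [0.5724, 0.0287, 0.2613]
eef_rot: [-3.142, 0.0, -2.915]
force: [-1.5, -1.0, 5.3]
opening: 0.244
grasp_force: 80.9
```

Contact with the ledge at the expected height (5 N). I release: a small opening first, then a straight lift.

```bash
python3 -m crank '[{"fingers":-0.3,"delta_pos":[0,0,-0.002],"delta_rot":[0,0,0]},{"fingers":-0.3,"delta_pos":[0,0,-0.002],"delta_rot":[0,0,0]},{"fingers":0.2,"delta_pos":[0,0,-0.002],"delta_rot":[0,0,0]},{"fingers":0.2,"delta_pos":[0,0,-0.002],"delta_rot":[0,0,0]},{"fingers":0.2,"delta_pos":[0,0,-0.002],"delta_rot":[0,0,0]},{"fingers":0.2,"delta_pos":[0,0,-0.002],"delta_rot":[0,0,0]},{"fingers":0.2,"delta_pos":[0,0,-0.05],"delta_rot":[0,0,0]},{"fingers":0.2,"delta_pos":[0,0,-0.15],"delta_rot":[0,0,0]},{"fingers":0.2,"delta_pos":[0,0,-0.35],"delta_rot":[0,0,0]},{"fingers":0.2,"delta_pos":[0,0,-0.6],"delta_rot":[0,0,0]},{"fingers":0.2,"delta_pos":[0,0,-0.6],"delta_rot":[0,0,0]},{"fingers":0.2,"delta_pos":[0,0,-0.6],"delta_rot":[0,0,0]}]'
python3 - <<'E'
from h import *
p=manip.camera_params('wrist');s=manip.read_state();im,d=manip.read_camera('wrist')
W=cloud(d,p,wristT(s)@p['tool_from_camera']);x,y,z=W[...,0],W[...,1],W[...,2];hsv=cv2.cvtColor(im,cv2.COLOR_RGB2HSV)
a=np.radians(13.2);u=(x-.572)*np.cos(a)+(y-.0277)*np.sin(a);v=-(x-.572)*np.sin(a)+(y-.0277)*np.cos(a)
k=(abs(u)<.07)&(abs(v)<.049)&(abs(v)>.02)&(z>.06)&(z<.1)&(hsv[...,1]>80)
A=np.c_[u[k],v[k],np.ones(k.sum())];print('lid plane',np.linalg.lstsq(A,z[k],rcond=None)[0],k.sum())
for nm,q in(('+u',(u>.0755)&(u<.079)&(abs(v)<.05)),('-u',(u<-.0755)&(u>-.079)&(abs(v)<.05)),('+v',(v>.0555)&(v<.059)&(abs(u)<.07)),('-v',(v<-.0555)&(v>-.059)&(abs(u)<.07))):
    q&=z>.06;print('rim',nm,np.median(z[q]) if q.any() else None,q.sum())
f,d2=manip.read_camera('top')
g,_=manip.read_camera('side')
cv2.imwrite('pics/end.png',np.hstack([cv2.resize(im,(400,300)),cv2.resize(g,(400,300))])[:,:,::-1])
E
```

```text
clock: 26.4
position: [0.573, 0.0287, 0.3834]
eef_rot: [-3.14, 0.005, -2.915]
force: [0.6, 0.2, -0.7]
opening: 0.601
grasp_force: 0.0
lid plane [-9.59875616e-06 -7.60723957e-04  7.82074714e-02] 11783
rim +u 0.08026981218753132 394
rim -u 0.08019382883293291 672
rim +v 0.2748956512175539 2406
rim -v 0.2744711414513367 2467
```

View pics/end.png

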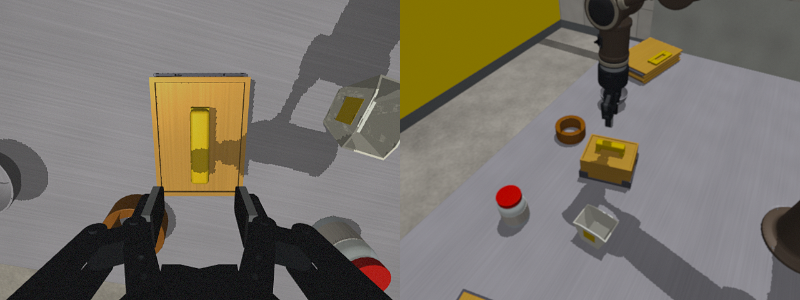

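The lid's top lies flat 2 mm below the rim, as it should when fully home (left view, (200,145)). The tub stands upright and the jar and tape are in place (right view). I hand in.

```bash
python3 -m crank '[{"fingers":0.2,"delta_pos":[0,0,0],"delta_rot":[0,0,0]},{"fingers":0.2,"delta_pos":[0,0,0],"delta_rot":[0,0,0]},{"fingers":0.2,"delta_pos":[0,0,0],"delta_rot":[0,0,0]}]' >/dev/null
python3 -c "from rig import manip;print(manip.sign_off())"
```

```text
the job is handed in; nothing more can be done
None
```

The job is handed in after about 27 s: all eight chestnuts are in the tin, the tub stands upright on the bench, the lid lies flat and fully home in the recess, and the arm stayed clear of the jar, bowl and tape; the judge's verdict was not shown.

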